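# Lay a standing tube in the tacking fixture against its flip stop

## Task

Set the short square tube in the tacking fixture so that its end plate can be tacked on: push the raised flip stop over until it is fully down in front of the fence, push the tube over from standing on its end to lying on its side on the base plate, and push it home, flush along the fence with its end against the stop. Work only by pushing with the fingertips or the outside of the fingers: do not pick up or carry the tube, and leave the other parts on the table where they are.

Things in the scene. Friction and masses are not known exactly. Their poses are not given: they have to be found in the camera images.
- corner (a point): Datum corner of the tacking fixture: on the base plate's upper face (8 mm over the table), where the fence's face toward the robot meets the working face of the lowered flip stop. Axes: x square to the fence, away from the robot; y along the fence to the robot's left; z up. The tube belongs at negative x and negative y. All 'corner-frame' numbers below are metres in this frame.
- base_front (a point): Middle of the near edge of the fixture's base plate, on its upper face, at corner-frame (-0.095, -0.10, 0); axes as the corner's. The fixture is fixed to the table: a bright steel base plate 150 x 300 x 8 mm (corner-frame x -0.095 to 0.055, y -0.25 to 0.05) with a light straight fence along it at x 0 to 0.006, 38 mm high. Screw heads behind the fence are 13 mm high.
- pin (a point): Middle of the flip stop's hinge pin, which runs along the fence behind it, at corner-frame (0.022, 0.007, 0.055); axes as the corner's. The dark bracket that carries it reaches from corner-frame x 0.006 to 0.033, y -0.012 to 0.026 and is 68 mm high above the base plate.
- flip_stop (a joint): Flip stop, a cranked arm 14 mm wide (corner-frame y 0 to 0.014). 0 = fully down: it reaches 62 mm forward from the pin over the fence, and its blade (corner-frame x -0.040 to -0.014) hangs in front of the fence to 3 mm above the base. It grows as the arm swings up and back, to 2.3, where it rests at the start. Its weight (0.22 kg) holds it back above about 2.0 and drops it shut below about 1.7.
- stop_nose (a point): Centre of the upper face (as it lies when down; a 3 mm screw head stands on it) near the front end of the flip stop's arm, 49 mm in front of the pin and 7.5 mm above it when down. Thrown back, this face looks backward and down, about 87 mm above the base plate and 38 mm behind the pin; the arm's end corner is 9 mm farther back and 10 mm higher. Pushing the arm over takes under 3 N.
- tube_mid (a point): Centre of the loose dark square steel tube, 35 x 35 mm, 85 mm long, open ends, 3 mm walls, 0.15 to 0.3 kg. Its own y axis runs along the tube: vertical at the start, when it stands on its end on the base plate toward the fixture's right-hand end, clear of the fence, its sides square to the fence within 0.25 rad. The centre is 42.5 mm above the base plate when standing and 17.5 mm when lying.
- stub_plate: Bystander: 104 x 101 mm plate with a round tube stub on it, 57 mm high over all, to the right of the fixture; origin at the centre of its underside. Leave it alone.
- round_tube: Bystander: round tube offcut, 42 mm across and 48 mm high, standing to the left of the fixture; origin at the centre of its underside. Leave it alone.
- end_plate: Bystander: square plate with a hole, 46 x 46 x 6 mm, lying to the right of the fixture (the end plate that is tacked on later); origin at the centre of its underside. Leave it alone.
- angle_offcut: Bystander: dark steel angle offcut, 30 x 105 x 30 mm, lying to the left of the fixture; origin at the centre of its underside. Leave it alone.
Mind the look-alikes: they are no part of the job. Leave any orange, turquoise or yellow look-alike of the part that bears tube_mid alone.

How it is judged:
By the outcome, as a careful person would: the job done as asked, in the order asked, and still so for the second after the job is handed in, with the robot touching nothing.
It also fails if it takes over 69 s, if anything falls off the work surface, if the arm or the gripper's body presses on something with over 40 N, if the wrist force passes 120 N, or if a joint passes its speed limit or range.

## Robot

A 6-joint arm with a two-finger parallel gripper is mounted at the origin on a cart in front of the work surface, level with it; the furniture and walls round the work are solid. World frame = base frame: x ahead of the robot, y to its left, z up, the work surface at z = 0. Lengths are in m, angles in rad, forces in N, time in s.
With the tool pointing down it reaches from about 0.35 to 0.85 m from the base axis. Payload 8.1 kg.
Tool frame: the origin (TCP) lies on the mounting face of the last link; the fingertips stand 186 mm ahead of it and the grasp point (between the pads) lies 167 mm ahead of it; y points along the fingers, x is the direction in which the jaws open and shut, and the axes are right-handed (so a half turn about y gives the same grasp; the last joint's range is limited). The gripper opens to 93 mm and grips with 3 to 60 N. Pads are 15 mm wide; open, the fingers measure 128 mm over their backs; the gripper's body (75 mm by 188 mm) begins 65 mm behind the grasp point.
Start: joints at [1.089, 0.13, 1.488, -0, 1.523, -0.085], TCP at [0.232, 0.553, 0.405] pointing down, gripper open.
Joint ranges: [-2.96, 2.96], [-0.89, 2.26], [0.02, 2.5], [-1.34, 4.48], [0, 2.73], [-2.66, 2.66]. Speed limits (rad/s): [2.39, 2.39, 2.79, 3.14, 3.14, 3.14].

## Interface

Orientations are given as a rotation vector (axis times angle).
In Python, from plant import robot, imaging gives the robot as it stands.
- The arm moves only by the shell command python3 -m inch 'ROWS' [OPENING] [FORCE]. ROWS is JSON, a list of rows, each an object of numbers: "x", "y", "z": the shift along the tool's x, y, z in mm; "twist": the turn about the tool's y in rad. In form: [{"x": .., "y": .., "z": .., "twist": ..}, ...]. A call has 1 to 12 rows; each row shifts and turns the commanded pose from where the row before left it, along the tool's axes as they then stand; what a row does not reach is not made up. A row lasts 1/10 s, in which the tool goes at most 50 mm and 8.59 degrees, less where a joint would pass 70% of its speed; a pose out of reach is approached as far as the arm can. A call with a gripper value outside its range is refused whole. OPENING is the gripper command: -1 is shut, 1 is fully open, values between are in proportion, set as the call begins (- or left out, the last holds). The fingers move at their own pace and stop on an object; FORCE is the grip in N (left out, the last holds). Time passes only in rows, so rows that do not move let the fingers close. It gives the time, the measured TCP pose, the force and the opening at its end, in the units of the state.
- robot.read_state(): the state, without advancing time (a new reading comes with each control period).
- imaging.read_camera(name): name is "scene" or "top" or "wrist"; returns a dict with "color" (420x560x3 uint8, red, green, blue), "depth" (420x560 float32, m along the optical axis (not along the pixel's ray), 0 where there is no reading), "fx", "fy", "cx", "cy" (pixels), "rvec" (rotation vector, rad) and "tvec" (3), from world to camera coordinates, as OpenCV has them; the wrist camera has in their place "tool_from_camera" (4x4, takes a point from camera to tool coordinates, whose origin is the TCP and whose axes are the tool frame's). Camera axes: x right, y down, z forward; pixel columns grow to the right and rows downward; lengths in m; the calibration is good to about 2 mm. A picture is of the moment at which its call begins: read the wrist's pose just before it.
- robot.close_job(): hands the job in, once; it reports no verdict.
The state is a dict: "t": time; "q": joint angles; "dq": joint speeds; "joint_torque": joint torques, N m; "tool_pos": TCP position; "orientation": TCP orientation; "force": force on the tool from outside, world axes, zero at the start; "wrist_torque": the same for the moment, N m; "opening": finger opening in m.
Only numpy, scipy, OpenCV 4.12 (cv2) and the standard library are available. Lean on these libraries where they do the work, as an engineer would, in place of code of your own. Each camera call takes 0.05 s, during which the arm holds its last target.

## Working session

There is one attempt and no reset: what is moved stays moved. The work goes in short steps, Python scripts to look and compute and a shell command to move; the robot and the scene stay as the last step left them, time stands still between calls to the robot, and variables do not carry over. Pictures are saved under pics/ and viewed, and the job is handed in when it is done.

```bash
ls; mkdir -p pics; python3 - <<'E'
from plant import robot, imaging
import cv2
print(robot.read_state())
for n in ["scene","top","wrist"]:
    c=imaging.read_camera(n)
    cv2.imwrite(f"pics/{n}0.png",c["color"][:,:,::-1])
    print(n,c["fx"],c["cx"],c["cy"],c.get("rvec"),c.get("tvec"),c.get("tool_from_camera"))
E
```

```text
pics
{'t': 0.0, 'q': array([ 1.08864253e+00,  1.31160181e-01,  1.48924621e+00,  3.80570932e-06,
        1.52297864e+00, -8.53969169e-02]), 'dq': array([ 0.00023901, -0.00170866,  0.00152631, -0.0015458 , -0.00054371,
        0.00089813]), 'joint_torque': array([-8.76996946e-04, -5.59837747e+01, -4.91757882e+01,  7.65200215e-02,
        3.53787281e-02, -1.71096799e-04]), 'tool_pos': array([0.2317337 , 0.55320842, 0.40370588]), 'orientation': array([-1.37205115, -0.91098785,  0.91357933]), 'force': array([-0.02722845,  0.98169205, -0.13608735]), 'wrist_torque': array([ 0.0255611 , -0.00581296,  0.00643639]), 'opening': 0.09301292168919302}
scene 464.69205276822555 278.95482163469114 211.87063230680178 [ 1.83942093 -0.92996491  0.56161995] [-0.28104073  0.28388453  0.92055164] None
top 496.97601838091873 281.88279171540586 215.57343507281314 [ 2.09189317 -2.14673533  0.15118869] [0.08953089 0.5412994  1.18703348] None
wrist 372.91976531739346 279.4589533148818 208.48257398196193 None None [[ 9.99999849e-01  4.12615272e-04 -3.62901948e-04  2.65210183e-04]
 [ 4.65964323e-04 -2.86700071e-01  9.58020277e-01  1.93114171e-02]
 [ 2.91249783e-04 -9.58020302e-01 -2.86700220e-01  8.08282671e-02]
 [ 0.00000000e+00  0.00000000e+00  0.00000000e+00  1.00000000e+00]]
```

View pics/scene0.png

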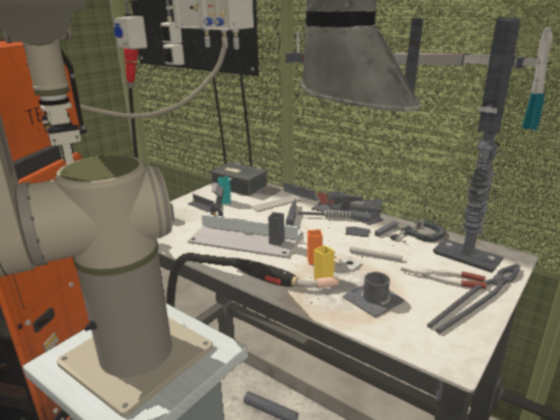

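View pics/top0.png

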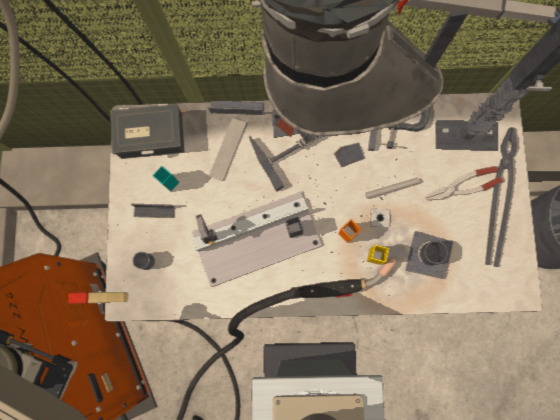

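View pics/wrist0.png

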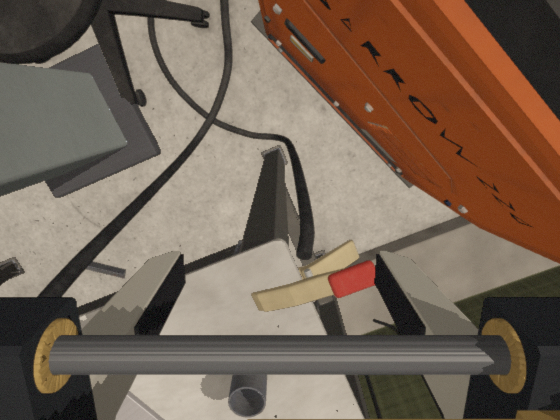

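The scene picture shows the dark tube standing on the base plate at scene (277,228) and top (294,228). The look-alikes are orange at top (349,231), yellow at (378,254) and turquoise at (166,179). The flip stop and bracket are at the left end, top (206,230). I'll crop in closer to check.

```bash
python3 - <<'E'
import cv2
im=cv2.imread("pics/top0.png")
cv2.imwrite("pics/top0c.png",cv2.resize(im[180:295,185:335],None,fx=5,fy=5,interpolation=cv2.INTER_CUBIC))
im=cv2.imread("pics/scene0.png")
cv2.imwrite("pics/scene0c.png",cv2.resize(im[170:270,180:320],None,fx=5.5,fy=5.5,interpolation=cv2.INTER_CUBIC))
E
```

```text
(no output)
```

View pics/top0c.png

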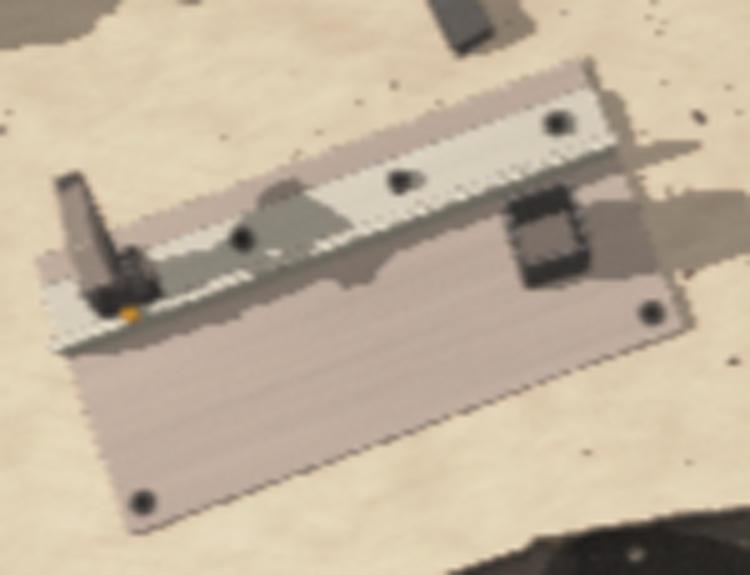

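View pics/scene0c.png

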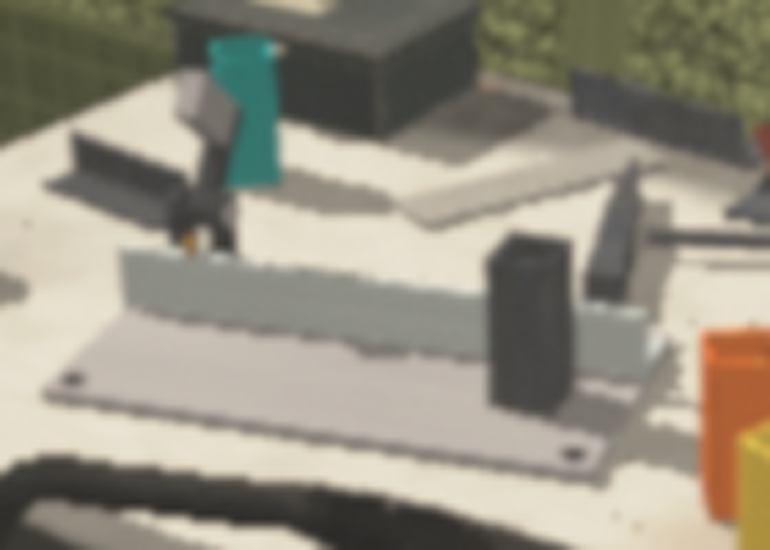

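```bash
cat > h.py <<'E'
import numpy as np,cv2
from plant import robot,imaging
from scipy.spatial.transform import Rotation as R
def world(c,uv,z):
    Rm=cv2.Rodrigues(np.array(c["rvec"]))[0];t=np.array(c["tvec"])
    uv=np.atleast_2d(uv).astype(float)
    d=np.c_[(uv[:,0]-c["cx"])/c["fx"],(uv[:,1]-c["cy"])/c["fy"],np.ones(len(uv))]@Rm
    o=-Rm.T@t
    s=(z-o[2])/d[:,2]
    return o+d*s[:,None]
def cloud(c,s=None):
    D=c["depth"];v,u=np.mgrid[:D.shape[0],:D.shape[1]]
    P=np.stack([(u-c["cx"])/c["fx"]*D,(v-c["cy"])/c["fy"]*D,D],-1)
    if "rvec" in c and c["rvec"] is not None:
        Rm=cv2.Rodrigues(np.array(c["rvec"]))[0]
        W=(P-np.array(c["tvec"]))@Rm
    else:
        M=np.array(c["tool_from_camera"]);W=P@M[:3,:3].T+M[:3,3]
        W=W@R.from_rotvec(s["orientation"]).as_matrix().T+s["tool_pos"]
    W[D<=0]=np.nan
    return W
def toC(P,F):
    th,ox,oy=F;c,s=np.cos(th),np.sin(th)
    P=np.asarray(P);x=P[...,0]-ox;y=P[...,1]-oy
    return np.stack([c*x+s*y,-s*x+c*y,P[...,2]-.008],-1)
def toW(P,F):
    th,ox,oy=F;c,s=np.cos(th),np.sin(th);P=np.asarray(P,float)
    return np.stack([ox+c*P[...,0]-s*P[...,1],oy+s*P[...,0]+c*P[...,1],P[...,2]+.008],-1)
E
python3 - <<'E'
from h import *
c=imaging.read_camera("top")
uv=[(212,286.6),(323.6,245),(302.6,192),(192.6,232)]
C=np.array([(-.095,.05),(-.095,-.25),(.055,-.25),(.055,.05)])
W=world(c,uv,.008)[:,:2];print(W)
m=W.mean(0);mc=C.mean(0)
A=(C-mc).T@(W-m);th=np.arctan2(A[0,1]-A[1,0],A[0,0]+A[1,1])
Rm=np.array([[np.cos(th),-np.sin(th)],[np.sin(th),np.cos(th)]])
o=m-Rm@mc;F=(th,o[0],o[1]);print(F,W-(C@Rm.T+o))
for n in ["top","scene"]:
    cc=imaging.read_camera(n)
    P=toC(cloud(cc),F).reshape(-1,3);P=P[~np.isnan(P[:,0])]
    q=P[(P[:,0]>-.09)&(P[:,0]<-.006)&(P[:,1]>-.25)&(P[:,1]<-.12)&(P[:,2]>.02)&(P[:,2]<.12)]
    print(n,len(q));
    if len(q): 
        t=q[q[:,2]>.078];print(q.min(0),q.max(0),t.mean(0),len(t))
        r=cv2.minAreaRect(t[:,:2].astype(np.float32)*1000);print(r)
    q=P[(P[:,0]>-.09)&(P[:,0]<.05)&(P[:,1]>-.25)&(P[:,1]<.05)&(abs(P[:,2])<.006)];print("base",np.median(q[:,2]))
    q=P[(P[:,0]>-.05)&(P[:,0]<.05)&(P[:,1]>-.25)&(P[:,1]<-.02)&(P[:,2]>.034)&(P[:,2]<.042)&(abs(P[:,0])<.02)]
    if len(q): print("fence",len(q),np.median(q,0),np.percentile(q[:,0],[5,95]), np.polyfit(q[:,1],q[:,0],1))
    q=P[(P[:,0]>-.02)&(P[:,0]<.1)&(P[:,1]>-.04)&(P[:,1]<.05)&(P[:,2]>.055)&(P[:,2]<.2)]
    if len(q): print("stop",len(q),q.min(0),q.max(0)); print(np.round(q[np.argsort(q[:,2])[::-8]],3)[:8].tolist())
E
```

```text
[[ 0.3741357   0.25644248]
 [ 0.47164514 -0.02736408]
 [ 0.61048024  0.02158509]
 [ 0.51404591  0.30649451]]
(np.float64(0.3311452118642452), np.float64(0.47897753732142484), np.float64(0.24035908771109218)) [[ 0.00125318 -0.00031314]
 [ 0.00122475 -0.00041852]
 [-0.00179074 -0.00023828]
 [-0.0006872   0.00096995]]
top 176
[-0.04828753 -0.21164233  0.02050626] [-0.01207375 -0.17566295  0.08981824] [-0.03045968 -0.19411022  0.08444479] 73
((-29.916446685791016, -193.91578674316406), (34.935096740722656, 35.436763763427734), 87.5252685546875)
base 0.0006249379859608918
fence 208 [ 0.00526843 -0.13826602  0.03799695] [0.00218606 0.00843673] [0.01176615 0.00611738]
stop 273 [ 0.00915514 -0.00695743  0.05558582] [0.07094429 0.03077958 0.13826991]
[[0.027, 0.012, 0.138], [0.026, 0.006, 0.134], [0.032, 0.009, 0.132], [0.034, 0.016, 0.131], [0.026, 0.019, 0.131], [0.019, 0.012, 0.129], [0.039, 0.006, 0.127], [0.04, 0.013, 0.125]]
scene 405
[-0.05624704 -0.21488442  0.02000153] [-0.01165556 -0.17759549  0.08802595] [-0.03383525 -0.19590993  0.08291664] 91
((-32.12373352050781, -196.05902099609375), (35.9213752746582, 39.62616729736328), 86.83334350585938)
base 0.0015859773127437473
fence 151 [ 0.00121016 -0.1143945   0.0377455 ] [-0.00220581  0.00616041] [0.00630769 0.00209157]
stop 244 [ 0.00384523 -0.00866865  0.05504183] [0.06805044 0.02493246 0.13842687]
[[0.016, 0.004, 0.138], [0.025, 0.008, 0.132], [0.019, 0.003, 0.128], [0.022, 0.011, 0.126], [0.013, 0.01, 0.124], [0.012, 0.01, 0.121], [0.019, 0.003, 0.119], [0.04, 0.0, 0.117]]
```

```bash
cat >> h.py <<'E'
F=(0.3311,0.4790,0.2404)
def axes():
    s=robot.read_state();Rm=R.from_rotvec(s["orientation"]).as_matrix()
    th=F[0];C=np.array([[np.cos(th),np.sin(th),0],[-np.sin(th),np.cos(th),0],[0,0,1]])
    return s,C@Rm
def go(target=None,F=F):  # tip target, corner frame (m) -> tool mm
    s,A=axes(); tip=toC(s["tool_pos"]+.186*R.from_rotvec(s["orientation"]).as_matrix()[:,1],F)
    yaw=np.arctan2(A[1,0],A[0,0])
    print("t",round(s["t"],2),"tip_c mm",np.round(tip*1000,1),"toolx yaw in corner",round(yaw,3),"F",np.round(s["force"],1),"open",round(s["opening"],3))
    if target is not None: print("need mm xyz",np.round(A.T@(np.array(target)-tip)*1000,1))
    return s,A,tip
E
python3 - <<'E'
from h import *
s,A,tip=go((.10,.007,.15));print(np.round(A,3))
for n in ["top","scene"]:
    P=toC(cloud(imaging.read_camera(n)),F).reshape(-1,3);P=P[~np.isnan(P[:,0])]
    q=P[(P[:,2]>.16)&(P[:,0]>-.2)&(P[:,0]<.4)&(abs(P[:,1]+.1)<.45)]
    b=np.round(q/.1).astype(int);u,k=np.unique(b,axis=0,return_counts=True)
    print(n,[(list(a),c) for a,c in zip(u.tolist(),k) if c>8])
E
```

```text
t 0.3 tip_c mm [-132.1  376.2  210.4] toolx yaw in corner 0.843 F [-0.5 -0.6 -0.1] open 0.093
need mm xyz [-121.2   60.4 -418.9]
[[ 0.665 -0.    -0.747]
 [ 0.747 -0.     0.665]
 [-0.001 -1.     0.   ]]
top [([-2, 2, 6], np.int64(813)), ([-2, 3, 2], np.int64(11)), ([-2, 3, 3], np.int64(894)), ([-2, 3, 4], np.int64(92)), ([-2, 3, 5], np.int64(20)), ([-2, 3, 6], np.int64(291)), ([-1, 3, 3], np.int64(268)), ([-1, 3, 4], np.int64(648)), ([-1, 3, 5], np.int64(15)), ([-1, 3, 6], np.int64(26)), ([0, -5, 4], np.int64(169)), ([0, -4, 4], np.int64(741)), ([0, -3, 4], np.int64(78)), ([1, -5, 4], np.int64(1210)), ([1, -5, 5], np.int64(970)), ([1, -5, 6], np.int64(260)), ([1, -4, 4], np.int64(492)), ([1, -4, 5], np.int64(2601)), ([1, -4, 6], np.int64(564)), ([1, -4, 7], np.int64(197)), ([1, -3, 4], np.int64(898)), ([1, -3, 5], np.int64(2008)), ([1, -3, 6], np.int64(2395)), ([1, -3, 7], np.int64(2573)), ([1, -3, 8], np.int64(1702)), ([1, -2, 4], np.int64(403)), ([1, -2, 5], np.int64(721)), ([1, -2, 6], np.int64(919)), ([1, -2, 7], np.int64(915)), ([1, -2, 8], np.int64(403)), ([2, -5, 5], np.int64(3
[... 547 characters left out ...]
4(1018)), ([1, -5, 5], np.int64(762)), ([1, -5, 6], np.int64(152)), ([1, -4, 4], np.int64(368)), ([1, -4, 5], np.int64(1868)), ([1, -4, 6], np.int64(789)), ([1, -3, 4], np.int64(764)), ([1, -3, 5], np.int64(1573)), ([1, -3, 6], np.int64(1136)), ([1, -2, 4], np.int64(108)), ([1, -2, 5], np.int64(169)), ([1, -2, 6], np.int64(115)), ([2, -5, 5], np.int64(260)), ([2, -4, 6], np.int64(47)), ([3, 3, 3], np.int64(59)), ([4, -5, 2], np.int64(862)), ([4, -5, 3], np.int64(560)), ([4, -5, 4], np.int64(448)), ([4, -5, 5], np.int64(671)), ([4, -5, 6], np.int64(713)), ([4, -4, 2], np.int64(70)), ([4, -4, 3], np.int64(24)), ([4, -4, 5], np.int64(92)), ([4, -4, 6], np.int64(79)), ([4, 3, 3], np.int64(116))]
```

```bash
python3 -m inch '[{"twist":0.14},{"twist":0.14},{"twist":0.14},{"twist":0.14},{"twist":0.14},{"twist":0.143},{}]' -1 20; python3 - <<'E'
from h import *
s,A,tip=go((.11,.007,.15));print(s["q"])
for n in ["top","scene"]:
    P=toC(cloud(imaging.read_camera(n)),F).reshape(-1,3);P=P[~np.isnan(P[:,0])]
    q=P[(P[:,2]>.25)&(P[:,0]>-.2)&(P[:,0]<.2)&(P[:,1]>-.45)&(P[:,1]<-.1)]
    for y in np.arange(-.45,-.1,.05):
        k=q[abs(q[:,1]-y)<.025]
        if len(k): print(n,round(y,2),"xmin",k[:,0].min(),k[np.argmin(k[:,0]),2],"zmin",k[:,2].min(),k[np.argmin(k[:,2]),0])
E
```

```text
t 0.4 tip_c mm [-132.   376.3  210.6] toolx yaw in corner 0.843 F [ 0.1 -0.4 -0.3] open 0.093
need mm xyz [-114.7   60.6 -426.4]
[ 1.08858870e+00  1.30522005e-01  1.48835990e+00 -2.02215278e-05
  1.52297619e+00 -8.54173941e-02]
top -0.45 xmin 0.03452794539351128 0.3845798154768014 zmin 0.3775062879845783 0.04275013643906789
top -0.4 xmin 0.033627448918291836 0.3826751246790405 zmin 0.3812702651211926 0.037314033762160886
top -0.35 xmin 0.03810744572596379 0.3867462533852516 zmin 0.38516366645841993 0.04018883666769631
top -0.3 xmin 0.047793241779883366 0.3914415737498367 zmin 0.38846836078237146 0.051406432896562174
top -0.25 xmin 0.06241056243468954 0.3968522398932804 zmin 0.3947144565722005 0.06371026457436195
top -0.2 xmin 0.11168050527841575 0.7527822384214783 zmin 0.410340987983039 0.1125482928316849
scene -0.45 xmin 0.028250284793080144 0.38421885711189707 zmin 0.3744950912043156 0.03697703981763323
scene -0.4 xmin 0.029509196021614434 0.38675271990122123 zmin 0.376835364936333 0.0346787544394947
scene -0.35 xmin 0.03384542216221184 0.39159464323476767 zmin 0.38058648558384706 0.03974930116052805
scene -0.3 xmin 0.04610275342133788 0.3868325818984285 zmin 0.3868325818984285 0.04610275342133788
scene -0.25 xmin 0.05962483593846221 0.40195567364799234 zmin 0.3932687491212799 0.06481029382309617
scene -0.2 xmin 0.11581799922837396 0.4157483438658116 zmin 0.4157483438658116 0.11581799922837396$[0]: bad value
```

```bash
python3 -m inch '[{"x":0,"y":0,"z":0,"twist":0.14},{"x":0,"y":0,"z":0,"twist":0.14},{"x":0,"y":0,"z":0,"twist":0.14},{"x":0,"y":0,"z":0,"twist":0.14},{"x":0,"y":0,"z":0,"twist":0.14},{"x":0,"y":0,"z":0,"twist":0.14},{"x":0,"y":0,"z":0,"twist":0}]' -1 20; python3 -c "
from h import *
s,A,tip=go((.11,.007,.18));print(s['q'])"
```

```text
t: 1.2
tool_pos: [0.2319, 0.5534, 0.4048]
orientation: [-1.555, -0.26, 0.26]
force: [-0.6, -0.8, -0.1]
opening: 0.0413
t 1.2 tip_c mm [-131.9  376.4  210.8] toolx yaw in corner 0.001 F [-0.6 -0.8 -0.1] open 0.041
need mm xyz [ 241.7   30.8 -369.5]
[ 1.08861433e+00  1.30356191e-01  1.48816629e+00 -2.78192252e-05
  1.52297082e+00  7.56945550e-01]
```

```bash
python3 -m inch '[{"x":20,"y":2,"z":-31,"twist":0},{"x":20,"y":2,"z":-31,"twist":0},{"x":20,"y":2,"z":-31,"twist":0},{"x":20,"y":2,"z":-31,"twist":0},{"x":20,"y":2,"z":-31,"twist":0},{"x":20,"y":2,"z":-31,"twist":0},{"x":20,"y":2,"z":-31,"twist":0},{"x":20,"y":2,"z":-31,"twist":0},{"x":20,"y":2,"z":-31,"twist":0},{"x":20,"y":2,"z":-31,"twist":0},{"x":20,"y":2,"z":-31,"twist":0},{"x":20,"y":2,"z":-31,"twist":0}]'; python3 -c "
from h import *
s,A,tip=go((.11,.007,.088))
c=imaging.read_camera('wrist');cv2.imwrite('pics/w1.png',c['color'][:,:,::-1])
c=imaging.read_camera('top');cv2.imwrite('pics/t1.png',cv2.resize(c['color'][150:300,150:350,::-1],None,fx=4,fy=4))
P=toC(cloud(c),F).reshape(-1,3);print(P.shape)
"
```

```text
t: 2.4
tool_pos: [0.5816, 0.2795, 0.3807]
orientation: [-1.554, -0.266, 0.266]
force: [0.5, 0.4, -0.3]
opening: 0.0005
t 2.4 tip_c mm [109.8   3.6 186.7] toolx yaw in corner 0.008 F [ 0.5  0.4 -0.3] open 0.0
need mm xyz [ 0.2 98.7  3.4]
(235200, 3)
```

View pics/w1.png

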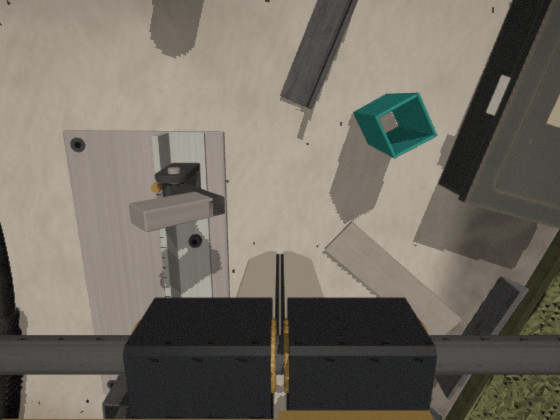

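View pics/t1.png

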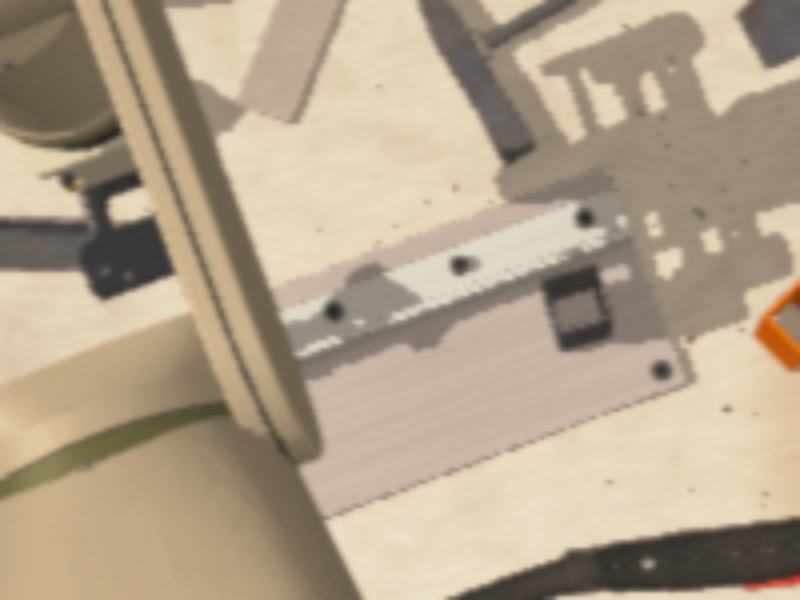

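The wrist view shows the raised stop arm at (175,205) and bracket at (178,173), with the fingers shut behind it. Next I check the fixture frame using the wrist depth.

```bash
python3 - <<'E'
from h import *
s=robot.read_state();c=imaging.read_camera('wrist')
W=toC(cloud(c,s),F)
for n,(u,v) in dict(baseNL=(66,131),baseFL=(223,133),fenceL0=(152,136),fenceL1=(160,136),bladeA=(131,208),bladeB=(207,203),pinL=(180,163),rightscrew=(195,240)).items(): print(n,np.round(W[v-1:v+2,u-1:u+2].reshape(-1,3).mean(0)*1000,1), np.round(W[v+3,u+4]*1000,1))
P=W.reshape(-1,3);P=P[~np.isnan(P[:,0])]
q=P[(P[:,2]>.075)&(P[:,2]<.145)&(abs(P[:,1])<.05)&(P[:,0]<.09)&(P[:,0]>-.03)]
for z in np.arange(.08,.145,.01):
    k=q[abs(q[:,2]-z)<.005]
    if len(k)>3: print(round(z,3),len(k),np.round(np.percentile(k[:,:2],[2,98],axis=0)*1000,1).tolist())
q=P[(P[:,2]>.034)&(P[:,2]<.042)&(P[:,1]<.05)&(P[:,1]>.03)&(abs(P[:,0])<.03)];print("fence",len(q),np.percentile(q[:,0],[3,50,97]))
q=P[(abs(P[:,2])<.005)&(P[:,0]<-.02)&(P[:,0]>-.09)&(P[:,1]<.08)];print("base z",np.median(q[:,2]))
E
```

```text
baseNL [-88.2  50.    0.8] [-85.3  47.2   0.1]
baseFL [56.5 48.2 -5.4] [59.7 45.1 -8.5]
fenceL0 [ 4.  49.6 38.8] [ 7.2 47.2 39. ]
fenceL1 [ 7.3 48.6 28.2] [ 7.3 44.9 17.8]
bladeA [ 14.8  12.7 123.5] [ 19.3  12.3 128.8]
bladeB [ 60.2  11.1 105.9] [ 62.3   8.2 103.1]
pinL [22.3 25.  26.3] [29.6 25.1 41.7]
rightscrew [ 28.  -52.7  13.9] [ 29.9 -58.9   6.3]
0.08 105 [[31.1, 13.7], [54.4, 17.0]]
0.09 98 [[39.1, 16.5], [63.3, 17.2]]
0.1 442 [[30.2, 4.2], [69.3, 17.2]]
0.11 577 [[19.7, 3.8], [61.0, 17.3]]
0.12 709 [[11.0, 3.9], [49.8, 17.2]]
0.13 727 [[17.0, 3.7], [39.0, 17.2]]
0.14 84 [[25.2, 4.0], [29.1, 16.6]]
fence 204 [0.00190733 0.0052619  0.00750721]
base z 0.000843934198452391
```

```bash
python3 -m inch '[{"x":0,"y":33,"z":0,"twist":0.004},{"x":0,"y":33,"z":3,"twist":0.004},{"x":0,"y":32,"z":2,"twist":0},{"x":0,"y":0,"z":0,"twist":0}]'; python3 -c "
from h import *
go((.0875,.009,.088))"
python3 -m inch '[{"x":-10,"y":0,"z":0,"twist":0},{"x":-10,"y":0,"z":0,"twist":0},{"x":-8,"y":0,"z":0,"twist":0},{"x":-8,"y":0,"z":0,"twist":0},{"x":-8,"y":0,"z":0,"twist":0},{"x":-8,"y":0,"z":0,"twist":0}]'; python3 -c "
from h import *
s,A,tip=go()
c=imaging.read_camera('wrist');cv2.imwrite('pics/w2.png',c['color'][:,:,::-1])"
```

```text
t: 2.95
tool_pos: [0.576, 0.2856, 0.2769]
orientation: [-1.557, -0.251, 0.266]
force: [-0.9, -1.0, -1.3]
opening: 0.0003
t 2.95 tip_c mm [104.6  11.2  82.9] toolx yaw in corner -0.001 F [-0.9 -1.  -1.3] open 0.0
need mm xyz [-17.1  -4.9  -2.2]
t: 3.55
tool_pos: [0.5358, 0.2713, 0.2947]
orientation: [-1.549, -0.279, 0.234]
force: [22.6, 7.7, 34.9]
opening: 0.0002
t 3.55 tip_c mm [ 69.1  10.9 100.8] toolx yaw in corner -0.004 F [22.6  7.7 34.9] open 0.0
```

View pics/w2.png

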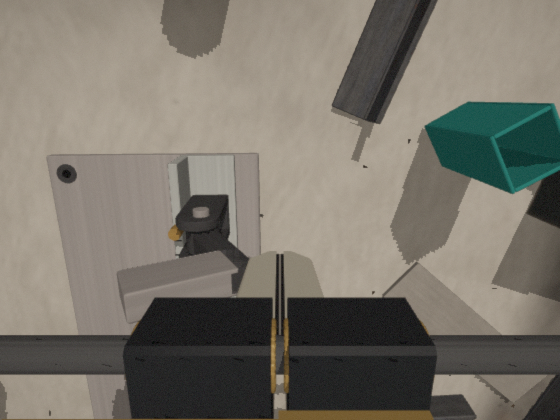

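```bash
python3 - <<'E'
from h import *
s,A,tip=go((.06,.01,.088));print(np.round(A,3),s["wrist_torque"],s["q"],s["joint_torque"])
c=imaging.read_camera('scene');cv2.imwrite('pics/s2.png',cv2.resize(c['color'][110:270,150:350,::-1],None,fx=4,fy=3.7,interpolation=cv2.INTER_CUBIC))
s=robot.read_state();c=imaging.read_camera('wrist')
P=toC(cloud(c,s),F).reshape(-1,3);P=P[~np.isnan(P[:,0])]
q=P[(P[:,2]>.07)&(P[:,2]<.145)&(abs(P[:,1])<.05)&(P[:,0]<.09)&(P[:,0]>-.03)]
for z in np.arange(.08,.145,.01):
    k=q[abs(q[:,2]-z)<.005]
    if len(k)>3: print(round(z,3),len(k),np.round(np.percentile(k[:,:2],[2,98],axis=0)*1000,1).tolist())
E
```

```text
t 3.6 tip_c mm [ 68.5  10.9 101.3] toolx yaw in corner -0.004 F [16.   5.4 25.9] open 0.001
need mm xyz [-8.9 13.  -1. ]
[[ 1.     0.029  0.004]
 [-0.004  0.001  1.   ]
 [ 0.029 -1.     0.001]] [ 0.85035007 -2.76423184  0.0353061 ] [ 3.83501902e-01  1.91787438e-01  1.62393803e+00 -4.10188163e-04
  1.29717820e+00  5.62308511e-02] [ 1.15646448e+00 -3.57247639e+01 -2.22350693e+01  5.80038708e-01
  5.70664644e+00  3.26129585e-02]
0.08 267 [[24.8, 10.9], [43.6, 17.1]]
0.09 254 [[30.1, 15.4], [48.8, 17.2]]
0.1 675 [[13.6, 16.3], [72.2, 20.9]]
0.11 2013 [[-1.9, 5.3], [78.6, 21.1]]
0.12 2575 [[-1.1, 6.6], [80.1, 21.1]]
0.13 2179 [[3.3, 4.8], [81.3, 21.2]]
0.14 1034 [[51.8, 19.1], [82.5, 21.3]]
```

View pics/s2.png

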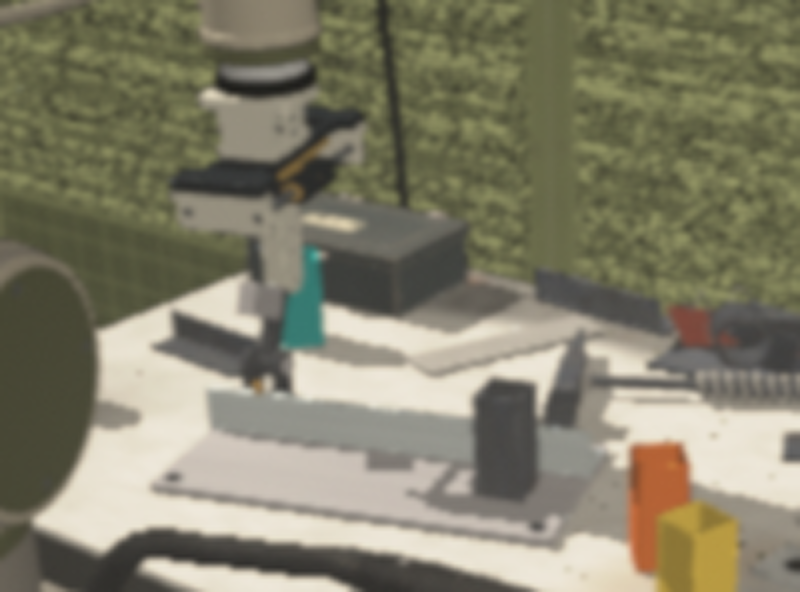

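The scene view (tool at (285,240), stop tip at (262,300)) and the force direction suggest the fingertip has ridden up onto the arm's end corner, probably on the taper of the finger backs. I'll back off, turn 90° and push with the flat finger sides instead.

```bash
python3 -m inch '[{"x":20,"y":0,"z":0,"twist":0},{"x":20,"y":0,"z":0,"twist":0},{"x":15,"y":0,"z":0,"twist":0},{"x":0,"y":0,"z":0,"twist":0}]'; python3 -c "
from h import *
go((.105,.01,.088))"; python3 -m inch '[{"x":0,"y":0,"z":0,"twist":-0.143},{"x":0,"y":0,"z":0,"twist":-0.143},{"x":0,"y":0,"z":0,"twist":-0.143},{"x":0,"y":0,"z":0,"twist":-0.143},{"x":0,"y":0,"z":0,"twist":-0.143},{"x":0,"y":0,"z":0,"twist":-0.143},{"x":0,"y":0,"z":0,"twist":-0.143},{"x":0,"y":0,"z":0,"twist":-0.143},{"x":0,"y":0,"z":0,"twist":-0.143},{"x":0,"y":0,"z":0,"twist":-0.143},{"x":0,"y":0,"z":0,"twist":-0.143},{"x":0,"y":0,"z":0,"twist":0}]'; python3 -c "
from h import *
s,A,tip=go((.09,.009,.08));print(np.round(A,3))
c=imaging.read_camera('wrist');cv2.imwrite('pics/w3.png',c['color'][:,:,::-1])"
```

```text
t: 4.1
tool_pos: [0.5829, 0.2869, 0.2845]
orientation: [-1.555, -0.259, 0.255]
force: [-1.1, -0.6, 0.5]
opening: 0.0005
t 4.1 tip_c mm [113.9  10.3  90.5] toolx yaw in corner -0.004 F [-1.1 -0.6  0.5] open 0.001
need mm xyz [-8.9  2.4 -0.3]
t: 5.3
tool_pos: [0.5812, 0.2864, 0.2836]
orientation: [-1.034, -1.449, 1.449]
force: [0.0, 0.7, -0.6]
opening: 0.0005
t 5.3 tip_c mm [111.7  10.3  89.6] toolx yaw in corner 1.571 F [ 0.   0.7 -0.6] open 0.0
need mm xyz [-1.3  9.6 21.7]
[[-0.  0. -1.]
 [ 1.  0. -0.]
 [ 0. -1. -0.]]
```

View pics/w3.png

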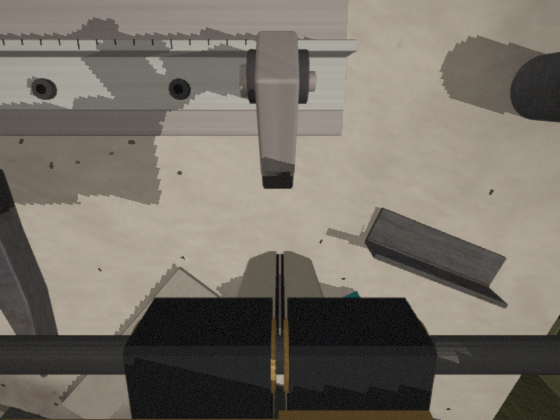

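The wrist view shows the stop resting back at (278,110) with its end at (278,182), and the shut fingers lined up behind it at (280,260). Lower, then push.

```bash
python3 -m inch '[{"x":0,"y":8,"z":10,"twist":0},{"x":0,"y":4,"z":10,"twist":0},{"x":0,"y":0,"z":10,"twist":0},{"x":0,"y":0,"z":6,"twist":0},{"x":0,"y":0,"z":6,"twist":0},{"x":0,"y":0,"z":6,"twist":0}]'; python3 -c "
from h import *
s,A,tip=go()";  python3 -m inch '[{"x":0,"y":0,"z":6,"twist":0},{"x":0,"y":0,"z":6,"twist":0}]'; python3 -c "
from h import *
s,A,tip=go()
c=imaging.read_camera('wrist');cv2.imwrite('pics/w4.png',c['color'][:,:,::-1])"
```

```text
t: 5.95
tool_pos: [0.5362, 0.2709, 0.2716]
orientation: [-1.037, -1.447, 1.445]
force: [0.5, 0.0, 1.1]
opening: 0.0009
t 5.95 tip_c mm [64.3 10.3 77.6] toolx yaw in corner 1.566 F [0.5 0.  1.1] open 0.001
t: 6.15
tool_pos: [0.5242, 0.2667, 0.2703]
orientation: [-1.035, -1.445, 1.447]
force: [0.8, -0.6, 0.8]
opening: 0.0004
t 6.15 tip_c mm [51.1 10.2 76.3] toolx yaw in corner 1.567 F [ 0.8 -0.6  0.8] open 0.0
```

View pics/w4.png

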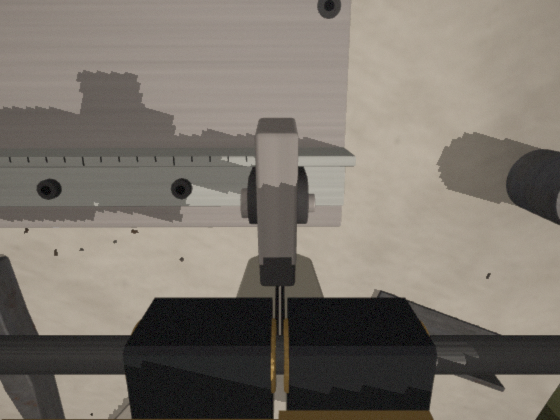

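The stop is going over with under 1 N. Keep pushing.

```bash
python3 -m inch '[{"x":0,"y":-4,"z":5,"twist":0},{"x":0,"y":-4,"z":6,"twist":0},{"x":0,"y":0,"z":6,"twist":0},{"x":0,"y":0,"z":6,"twist":0},{"x":0,"y":0,"z":6,"twist":0},{"x":0,"y":0,"z":0,"twist":0}]'; python3 -c "
from h import *
s,A,tip=go()
c=imaging.read_camera('wrist');cv2.imwrite('pics/w5.png',c['color'][:,:,::-1])"
```

```text
t: 6.8
tool_pos: [0.4968, 0.2574, 0.2785]
orientation: [-1.035, -1.446, 1.447]
force: [0.1, 0.5, 0.8]
opening: 0.0004
t 6.8 tip_c mm [22.2 10.3 84.5] toolx yaw in corner 1.568 F [0.1 0.5 0.8] open 0.0
```

View pics/w5.png

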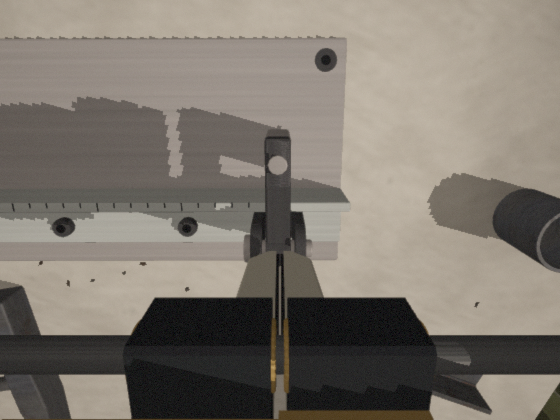

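The stop has fallen forward, with its nose screw at (277,165) in front of the fence. I'll check that it is fully down and refine the frame.

```bash
python3 - <<'E'
from h import *
s=robot.read_state();c=imaging.read_camera('wrist')
W=toC(cloud(c,s),F)
for n,(u,v) in dict(arm1=(278,150),screw=(278,165),arm2=(278,190),armL=(268,185),armR=(288,185),tipface=(278,133),base=(150,70),fence0=(40,206),fence1=(240,205)).items(): print(n,np.round(np.nanmean(W[v-1:v+2,u-1:u+2].reshape(-1,3),0)*1000,1))
P=W.reshape(-1,3);P=P[~np.isnan(P[:,0])]
q=P[(P[:,2]>.055)&(P[:,2]<.07)&(P[:,0]<-.01)&(P[:,0]>-.06)&(abs(P[:,1]-.007)<.03)];print("arm",np.percentile(q,[1,50,99],axis=0))
q=P[(P[:,2]>.034)&(P[:,2]<.044)&(P[:,1]<.06)&(P[:,1]>-.15)&(abs(P[:,0])<.012)];print("fence",len(q),np.percentile(q,[2,50,98],axis=0),np.polyfit(q[:,1],q[:,0],1))
q=P[(abs(P[:,2])<.004)&(P[:,0]>-.12)&(P[:,0]<-.02)&(P[:,1]<.07)&(P[:,1]>-.15)];print("base",np.percentile(q,[.5,99.5],axis=0))
a=robot.read_state()
E
```

```text
arm1 [-32.2  10.4  63. ]
screw [-25.1  10.4  66.2]
arm2 [-11.6  10.3  63.3]
armL [-14.2   5.2  63.2]
armR [-14.1  15.5  63. ]
tipface [-38.6  10.3  41.1]
base [-74.3 -70.4   0.9]
fence0 [   3.9 -131.3   38.5]
fence1 [  3.7 -12.4  38.4]
arm [[-0.0385839   0.00362515  0.05764618]
 [-0.02544128  0.00990973  0.06329794]
 [-0.01034731  0.0165381   0.067143  ]]
fence 3652 [[ 0.00118588 -0.14612281  0.03446815]
 [ 0.00366023 -0.05454767  0.03845502]
 [ 0.0083241   0.04885905  0.04011221]] [0.00181818 0.00396052]
base [[-0.09317139 -0.1489413  -0.00110831]
 [-0.02048779  0.05178619  0.00253819]]
```

The arm lies level at 63 mm, so the stop is fully down. Now lift, and go over to the tube's right side with yaw back to 0.

```bash
sed -i 's/^F=.*/F=(0.3311,0.4792,0.2436)/' h.py; python3 -m inch '[{"x":0,"y":-25,"z":0,"twist":0},{"x":0,"y":-25,"z":0,"twist":0},{"x":-30,"y":0,"z":8,"twist":0},{"x":-30,"y":0,"z":8,"twist":0},{"x":-30,"y":0,"z":8,"twist":0},{"x":-30,"y":0,"z":8,"twist":0},{"x":-30,"y":0,"z":8,"twist":0},{"x":-30,"y":0,"z":8,"twist":0},{"x":-30,"y":0,"z":5,"twist":0},{"x":-30,"y":0,"z":0,"twist":0},{"x":-30,"y":0,"z":0,"twist":0},{"x":-17,"y":0,"z":0,"twist":0}]'; python3 -m inch '[{"x":0,"y":0,"z":0,"twist":0.143},{"x":0,"y":0,"z":0,"twist":0.143},{"x":0,"y":0,"z":0,"twist":0.143},{"x":0,"y":0,"z":0,"twist":0.143},{"x":0,"y":0,"z":0,"twist":0.143},{"x":0,"y":0,"z":0,"twist":0.143},{"x":0,"y":0,"z":0,"twist":0.143},{"x":0,"y":0,"z":0,"twist":0.143},{"x":0,"y":0,"z":0,"twist":0.143},{"x":0,"y":0,"z":0,"twist":0.143},{"x":0,"y":0,"z":0,"twist":0.137},{"x":0,"y":0,"z":0,"twist":0}]'; python3 - <<'E'
from h import *
s,A,tip=go((-.032,-.24,.07));print(np.round(A,3))
c=imaging.read_camera('wrist');cv2.imwrite('pics/w6.png',c['color'][:,:,::-1])
P=toC(cloud(c,s),F).reshape(-1,3);P=P[~np.isnan(P[:,0])]
q=P[(P[:,2]>.079)&(P[:,2]<.092)&(abs(P[:,1]+.2)<.035)&(abs(P[:,0]+.03)<.04)]
print(len(q),q.mean(0),cv2.minAreaRect((q[:,:2]*1000).astype(np.float32)))
E
```

```text
t: 8.1
tool_pos: [0.5405, -0.0331, 0.3288]
orientation: [-1.037, -1.446, 1.446]
force: [0.5, 0.2, -1.2]
opening: 0.0005
t: 9.3
tool_pos: [0.54, -0.0308, 0.3287]
orientation: [-1.555, -0.259, 0.259]
force: [0.7, -0.0, 0.3]
opening: 0.0004
t 9.3 tip_c mm [ -31.7 -279.2  134.7] toolx yaw in corner -0.001 F [ 0.7 -0.   0.3] open 0.0
need mm xyz [-0.3 64.7 39.2]
[[ 1.    -0.     0.001]
 [-0.001  0.     1.   ]
 [-0.    -1.     0.   ]]
1252 [-0.03241349 -0.19848516  0.08506933] ((-32.38934326171875, -199.08644104003906), (35.16865921020508, 35.032535552978516), 86.61094665527344)
```

View pics/w6.png

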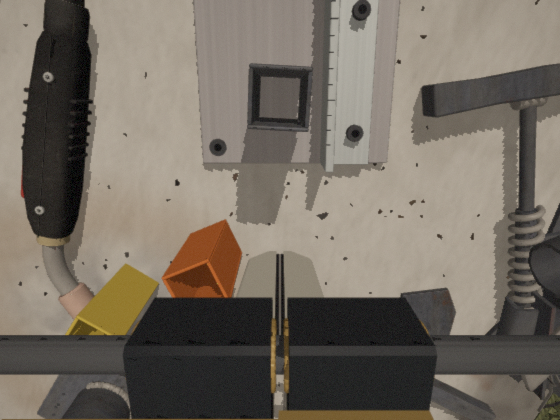

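```bash
python3 - <<'E'
from h import *
c=imaging.read_camera('top')
print(np.round(toC(world(c,[(349,231),(378,254),(340,231),(349,221)],.093),F)*1000))
s=robot.read_state();c=imaging.read_camera('wrist');W=toC(cloud(c,s),F)
for u,v in [(225,225),(238,260),(200,255),(168,278),(130,270)]: print(u,v,np.round(W[v,u]*1000))
E
```

```text
[[ -92. -314.   85.]
 [-167. -358.   85.]
 [ -85. -295.   85.]
 [ -70. -323.   85.]]
225 225 [ -78. -302.    5.]
238 260 [ -67. -329.   15.]
200 255 [ -87. -303.   66.]
168 278 [-107. -316.   74.]
130 270 [-164. -346.    1.]
```

```bash
python3 -m inch '[{"x":-0.5,"y":22,"z":13,"twist":0},{"x":0,"y":22,"z":13,"twist":0},{"x":0,"y":22,"z":12,"twist":0},{"x":0,"y":0,"z":5,"twist":0},{"x":0,"y":0,"z":5,"twist":0},{"x":0,"y":0,"z":4,"twist":0},{"x":0,"y":0,"z":4,"twist":0},{"x":0,"y":0,"z":4,"twist":0},{"x":0,"y":0,"z":0,"twist":0}]'; python3 -c "
from h import *
s,A,tip=go()
c=imaging.read_camera('wrist');cv2.imwrite('pics/w7.png',c['color'][:,:,::-1])"
```

```text
t: 10.35
tool_pos: [0.52, 0.0257, 0.2635]
orientation: [-1.555, -0.262, 0.26]
force: [0.8, 0.4, -0.3]
opening: 0.0003
t 10.35 tip_c mm [ -32.  -219.4   69.5] toolx yaw in corner 0.001 F [ 0.8  0.4 -0.3] open 0.0
```

View pics/w7.png

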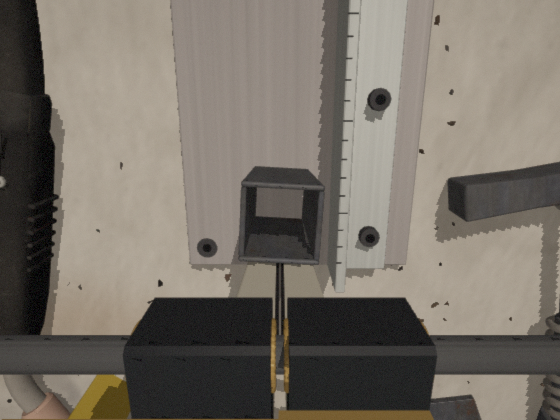

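The fingers are at the tube's near face (280,262) and the tube is still upright. Push on.

```bash
python3 -m inch '[{"x":0,"y":0,"z":4,"twist":0},{"x":0,"y":0,"z":4,"twist":0},{"x":0,"y":0,"z":4,"twist":0},{"x":0,"y":0,"z":4,"twist":0}]'; python3 -c "
from h import *
s,A,tip=go()
c=imaging.read_camera('wrist');cv2.imwrite('pics/w8.png',c['color'][:,:,::-1])"
```

```text
t: 10.8
tool_pos: [0.5144, 0.0409, 0.2625]
orientation: [-1.555, -0.26, 0.261]
force: [0.7, -0.1, -0.0]
opening: 0.0005
t 10.8 tip_c mm [ -32.7 -203.    68.5] toolx yaw in corner 0.001 F [ 0.7 -0.1 -0. ] open 0.0
```

View pics/w8.png

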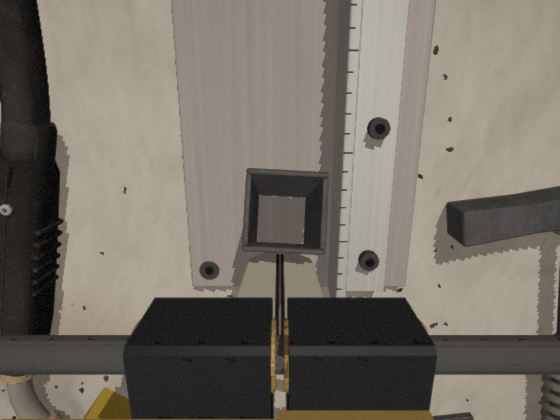

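```bash
python3 - <<'E'
from h import *
s=robot.read_state();c=imaging.read_camera('wrist');W=toC(cloud(c,s),F)
for u,v in [(290,171),(290,173),(300,249),(300,251),(246,210),(326,210),(285,220)]: print(u,v,np.round(W[v,u]*1000,1))
E
```

```text
290 171 [ -28.7 -152.1   78. ]
290 173 [ -28.6 -153.7   74.3]
300 249 [ -19.2 -220.5    1. ]
300 251 [ -19.2 -221.8    1.5]
246 210 [ -47.2 -167.2   85.8]
326 210 [ -13.6 -167.2   85.6]
285 220 [ -29.5 -200.     0.5]
```

It is tipping: far rim at 78 mm and mid rim at 85.7 mm. Continue over the balance point.

```bash
python3 -m inch '[{"x":0,"y":0,"z":4,"twist":0},{"x":0,"y":0,"z":4,"twist":0},{"x":0,"y":0,"z":4,"twist":0},{"x":0,"y":0,"z":4,"twist":0},{"x":0,"y":0,"z":4,"twist":0},{"x":0,"y":0,"z":0,"twist":0},{"x":0,"y":0,"z":0,"twist":0}]'; python3 -c "
from h import *
s,A,tip=go()
c=imaging.read_camera('wrist');cv2.imwrite('pics/w9.png',c['color'][:,:,::-1])"
```

```text
t: 11.6
tool_pos: [0.5081, 0.0596, 0.2627]
orientation: [-1.555, -0.261, 0.261]
force: [-0.2, -0.3, 0.4]
opening: 0.0005
t 11.6 tip_c mm [ -32.5 -183.4   68.7] toolx yaw in corner 0.001 F [-0.2 -0.3  0.4] open 0.001
```

View pics/w9.png

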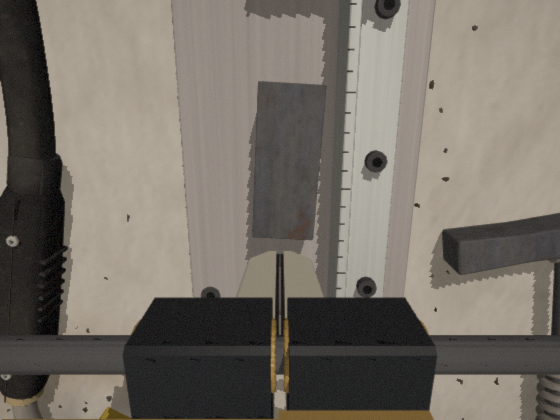

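The tube now lies on its side, its image running from (290,82) to (283,238), nearly parallel to the fence. Measure it.

```bash
cat >> h.py <<'E'
def tube():
    s=robot.read_state();c=imaging.read_camera('wrist');P=toC(cloud(c,s),F).reshape(-1,3);P=P[~np.isnan(P[:,0])]
    q=P[(P[:,2]>.032)&(P[:,2]<.0405)&(P[:,0]<-.004)&(P[:,0]>-.08)&(P[:,1]<-.003)&(P[:,1]>-.25)]
    if len(q)>50: print("tube",len(q),np.median(q[:,2]),cv2.minAreaRect((q[:,:2]*1000).astype(np.float32)),np.round(np.percentile(q[:,:2],[1,99],axis=0)*1000,1).tolist())
    f=P[(P[:,2]>.034)&(P[:,2]<.044)&(P[:,0]>-.003)&(P[:,0]<.012)&(P[:,1]>-.25)&(P[:,1]<.05)]
    if len(f): print("fence x",np.round(np.percentile(f[:,0],[1,50,99])*1000,1))
E
python3 -c "
from h import *
tube();go((-.03,-.215,.012))"
```

```text
tube 10052 0.03573178037584283 ((-29.055068969726562, -138.27999877929688), (85.2205581665039, 35.15742874145508), 86.82930755615234) [[-46.9, -179.3], [-11.1, -96.6]]
fence x [0.  2.7 6.1]
t 11.7 tip_c mm [ -32.5 -183.6   68.8] toolx yaw in corner 0.001 F [-0.7 -0.   0.7] open 0.0
need mm xyz [  2.5  56.8 -31.4]
```

```bash
python3 -m inch '[{"x":1,"y":0,"z":-16,"twist":0},{"x":1,"y":0,"z":-16,"twist":0},{"x":1,"y":20,"z":0,"twist":0},{"x":0,"y":20,"z":0,"twist":0},{"x":0,"y":15,"z":0,"twist":0},{"x":0,"y":0,"z":0,"twist":0}]'; python3 -c "
from h import *
s,A,tip=go((-.029,-.099,.012))"
```

```text
t: 12.3
tool_pos: [0.5203, 0.0293, 0.2052]
orientation: [-1.554, -0.256, 0.263]
force: [-0.5, 0.4, -0.9]
opening: 0.0002
t 12.3 tip_c mm [ -31.6 -215.8   11.2] toolx yaw in corner -0.0 F [-0.5  0.4 -0.9] open 0.0
need mm xyz [  2.6  -0.7 116.8]
```

```bash
python3 -m inch '[{"x":2,"y":0,"z":10,"twist":0},{"x":0,"y":0,"z":10,"twist":0},{"x":0,"y":0,"z":6,"twist":0},{"x":0,"y":0,"z":6,"twist":0},{"x":0,"y":0,"z":6,"twist":0},{"x":0,"y":0,"z":6,"twist":0},{"x":0,"y":0,"z":6,"twist":0},{"x":0,"y":0,"z":6,"twist":0},{"x":0,"y":0,"z":6,"twist":0},{"x":0,"y":0,"z":6,"twist":0}]'; python3 -c "
from h import *
s,A,tip=go((-.029,-.099,.012));tube()
c=imaging.read_camera('wrist');cv2.imwrite('pics/w10.png',c['color'][:,:,::-1])"
```

```text
t: 13.3
tool_pos: [0.5009, 0.0956, 0.2077]
orientation: [-1.555, -0.26, 0.261]
force: [1.2, -1.9, 1.3]
opening: 0.0001
t 13.3 tip_c mm [ -27.6 -147.    13.7] toolx yaw in corner 0.001 F [ 1.2 -1.9  1.3] open 0.0
need mm xyz [-1.3  1.7 48.1]
tube 19358 0.035732508243548684 ((-32.39423370361328, -95.65863037109375), (36.84148025512695, 87.20942687988281), 1.560603380203247) [[-49.5, -137.4], [-15.3, -53.1]]
fence x [0.  2.6 6.1]
```

View pics/w10.png

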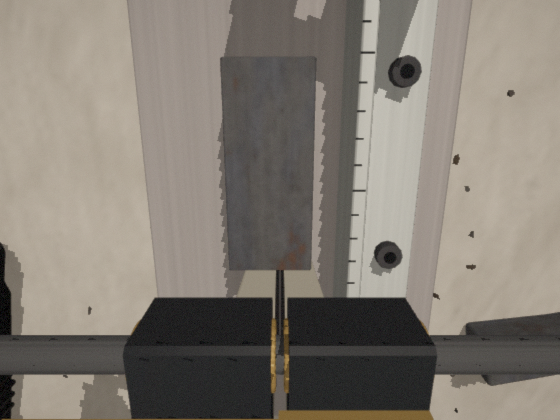

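The tube at (270,165) slides squarely ahead of the fingers, with its front at y ≈ -53 mm. Continue.

```bash
python3 -m inch '[{"x":-1,"y":0,"z":6,"twist":0},{"x":-1,"y":0,"z":6,"twist":0},{"x":-1,"y":0,"z":6,"twist":0},{"x":-1,"y":0,"z":6,"twist":0},{"x":0,"y":0,"z":6,"twist":0},{"x":0,"y":0,"z":6,"twist":0},{"x":0,"y":0,"z":5,"twist":0},{"x":0,"y":0,"z":3,"twist":0},{"x":0,"y":0,"z":0,"twist":0}]'; python3 -c "
from h import *
s,A,tip=go((-.029,-.099,.012));tube()
c=imaging.read_camera('wrist');cv2.imwrite('pics/w11.png',c['color'][:,:,::-1])"
```

```text
t: 14.3
tool_pos: [0.4829, 0.1359, 0.2078]
orientation: [-1.555, -0.261, 0.261]
force: [0.9, -0.3, -0.2]
opening: 0.0006
t 14.3 tip_c mm [ -31.5 -103.    13.8] toolx yaw in corner 0.001 F [ 0.9 -0.3 -0.2] open 0.001
need mm xyz [2.5 1.8 4. ]
tube 19435 0.03576479597543051 ((-35.11601257324219, -51.77880096435547), (37.213279724121094, 87.49451446533203), 0.1675126850605011) [[-53.1, -93.4], [-18.9, -8.8]]
fence x [0.  2.7 7.6]
```

View pics/w11.png

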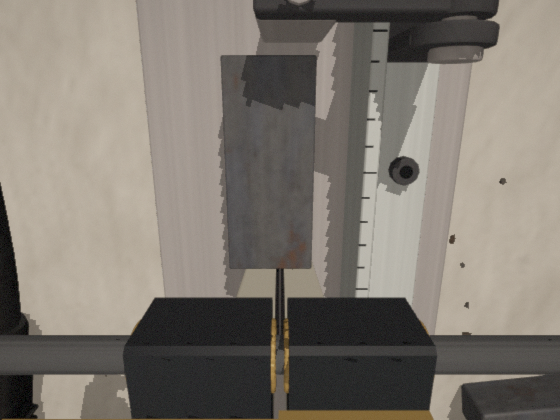

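The tube's front end is about 8 mm short of the stop and square to it. Now I go round to the robot side, turned 90°, to push it to the fence.

```bash
python3 -m inch '[{"x":0,"y":0,"z":-15,"twist":0},{"x":0,"y":-30,"z":0,"twist":0},{"x":0,"y":-30,"z":0,"twist":0},{"x":-20,"y":0,"z":22,"twist":0},{"x":-20,"y":0,"z":22,"twist":0},{"x":-20,"y":0,"z":22,"twist":0}]'; python3 -m inch '[{"x":0,"y":0,"z":0,"twist":0.143},{"x":0,"y":0,"z":0,"twist":0.143},{"x":0,"y":0,"z":0,"twist":0.143},{"x":0,"y":0,"z":0,"twist":0.143},{"x":0,"y":0,"z":0,"twist":0.143},{"x":0,"y":0,"z":0,"twist":0.143},{"x":0,"y":0,"z":0,"twist":0.143},{"x":0,"y":0,"z":0,"twist":0.143},{"x":0,"y":0,"z":0,"twist":0.143},{"x":0,"y":0,"z":0,"twist":0.143},{"x":0,"y":0,"z":0,"twist":0.142},{"x":0,"y":0,"z":0,"twist":0}]'; python3 -c "
from h import *
s,A,tip=go((-.082,-.053,.012));tube();print(s['q'])
c=imaging.read_camera('wrist');cv2.imwrite('pics/w12.png',c['color'][:,:,::-1])"
```

```text
t: 15.0
tool_pos: [0.4094, 0.1634, 0.2681]
orientation: [-1.555, -0.26, 0.259]
force: [0.7, 0.2, -0.0]
opening: 0.0005
t: 16.2
tool_pos: [0.4101, 0.1632, 0.2678]
orientation: [-1.347, 0.964, -0.965]
force: [0.0, -0.6, -0.1]
opening: 0.0006
t 16.2 tip_c mm [-91.4 -53.6  73.8] toolx yaw in corner -1.574 F [ 0.  -0.6 -0.1] open 0.001
need mm xyz [-0.6 61.8  9.4]
tube 10023 0.03575385281911376 ((-36.13136291503906, -50.333641052246094), (35.06068801879883, 85.28411865234375), 0.30059629678726196) [[-53.1, -91.8], [-19.0, -8.8]]
fence x [0.1 3.  7.1]
[ 2.62687263e-01 -1.98652192e-01  2.06621406e+00 -2.33550596e-04
  1.27377529e+00  1.50581135e+00]
```

View pics/w12.png

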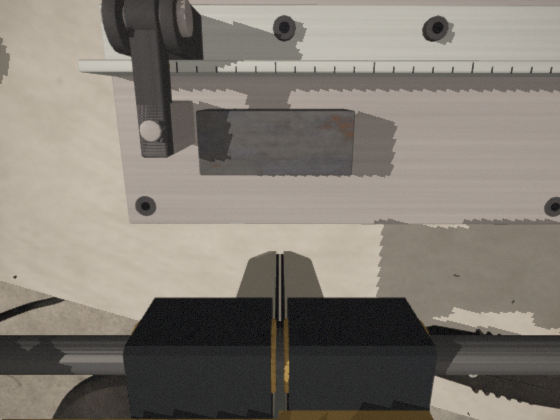

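```bash
python3 -m inch '[{"x":0,"y":20,"z":3,"twist":0},{"x":0,"y":20,"z":0,"twist":0},{"x":0,"y":20,"z":0,"twist":0},{"x":0,"y":0,"z":9,"twist":0},{"x":0,"y":0,"z":9,"twist":0},{"x":0,"y":0,"z":6,"twist":0},{"x":0,"y":0,"z":5,"twist":0},{"x":0,"y":0,"z":5,"twist":0},{"x":0,"y":0,"z":4,"twist":0},{"x":0,"y":0,"z":3,"twist":0},{"x":0,"y":0,"z":0,"twist":0}]'; python3 -c "
from h import *
s,A,tip=go((-.042,-.053,.012));tube()"
```

```text
t: 17.4
tool_pos: [0.4516, 0.1785, 0.2079]
orientation: [-1.347, 0.962, -0.962]
force: [0.2, 1.6, 0.3]
opening: 0.0004
t 17.4 tip_c mm [-47.1 -52.6  13.9] toolx yaw in corner -1.571 F [0.2 1.6 0.3] open 0.0
need mm xyz [0.4 1.9 5.1]
tube 16212 0.03577455857043279 ((-22.352582931518555, -50.150814056396484), (36.70050811767578, 85.44847869873047), 0.0010468743275851011) [[-38.5, -91.6], [-4.3, -8.8]]
fence x [0.6 3.7 8.6]
```

```bash
python3 -m inch '[{"x":0,"y":0,"z":2,"twist":0},{"x":0,"y":0,"z":1,"twist":0},{"x":0,"y":0,"z":1,"twist":0},{"x":0,"y":0,"z":0,"twist":0}]';python3 -m inch '[{"x":0,"y":0,"z":1,"twist":0},{"x":0,"y":0,"z":0,"twist":0}]';python3 -m inch '[{"x":0,"y":0,"z":1,"twist":0},{"x":0,"y":0,"z":0,"twist":0}]'; python3 -c "
from h import *
s,A,tip=go();tube()"
```

```text
t: 17.85
tool_pos: [0.455, 0.1797, 0.2076]
orientation: [-1.348, 0.962, -0.962]
force: [-1.8, 0.7, -1.3]
opening: 0.0005
t: 18.05
tool_pos: [0.4555, 0.1799, 0.2075]
orientation: [-1.349, 0.963, -0.961]
force: [-5.2, -1.2, 4.6]
opening: 0.0005
t: 18.25
tool_pos: [0.4559, 0.18, 0.2074]
orientation: [-1.351, 0.965, -0.96]
force: [-10.4, -4.2, 8.6]
opening: 0.0004
t 18.25 tip_c mm [-43.5 -52.6  13.4] toolx yaw in corner -1.571 F [-10.4  -4.2   8.6] open 0.0
tube 14519 0.03577158603034484 ((-20.426681518554688, -50.15692138671875), (85.40160369873047, 32.84010314941406), 89.99195098876953) [[-35.0, -91.6], [-4.3, -8.8]]
fence x [-2.8  3.1  7.4]
```

```bash
python3 -m inch '[{"x":0,"y":0,"z":-8,"twist":0},{"x":0,"y":-30,"z":-4,"twist":0},{"x":0,"y":-30,"z":0,"twist":0},{"x":22,"y":0,"z":10,"twist":0},{"x":22,"y":0,"z":10,"twist":0},{"x":24,"y":0,"z":9,"twist":0}]'; python3 -m inch '[{"x":0,"y":0,"z":0,"twist":-0.143},{"x":0,"y":0,"z":0,"twist":-0.143},{"x":0,"y":0,"z":0,"twist":-0.143},{"x":0,"y":0,"z":0,"twist":-0.143},{"x":0,"y":0,"z":0,"twist":-0.143},{"x":0,"y":0,"z":0,"twist":-0.143},{"x":0,"y":0,"z":0,"twist":-0.143},{"x":0,"y":0,"z":0,"twist":-0.143},{"x":0,"y":0,"z":0,"twist":-0.143},{"x":0,"y":0,"z":0,"twist":-0.143},{"x":0,"y":0,"z":0,"twist":-0.141},{"x":0,"y":0,"z":0,"twist":0}]'; python3 -c "
from h import *
s,A,tip=go((-.024,-.12,.013));tube()
c=imaging.read_camera('wrist');cv2.imwrite('pics/w13.png',c['color'][:,:,::-1])"
```

```text
t: 18.9
tool_pos: [0.4957, 0.1212, 0.2684]
orientation: [-1.346, 0.96, -0.963]
force: [0.7, -0.4, 0.3]
opening: 0.0007
t: 20.1
tool_pos: [0.495, 0.1215, 0.2679]
orientation: [-1.555, -0.262, 0.261]
force: [-0.6, 0.3, 0.7]
opening: 0.0002
t 20.1 tip_c mm [ -24.6 -120.6   73.9] toolx yaw in corner 0.002 F [-0.6  0.3  0.7] open 0.0
need mm xyz [ 0.5 60.9  0.6]
tube 9421 0.035747762173591026 ((-19.42121124267578, -49.971473693847656), (30.838598251342773, 85.05176544189453), 0.015489937737584114) [[-34.5, -91.4], [-4.3, -8.6]]
fence x [-2.9  2.1  7.3]
```

View pics/w13.png

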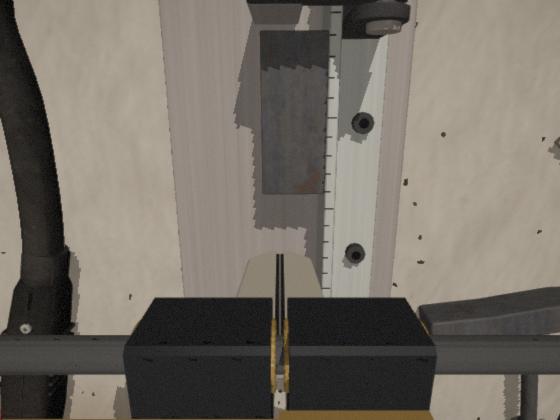

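The tube (295,110) lies along the fence at column 328, with its rear end at row 193. Lower the fingers and push it to the stop.

```bash
python3 -m inch '[{"x":0,"y":20,"z":0,"twist":0},{"x":0,"y":20,"z":0,"twist":0},{"x":0,"y":20,"z":0,"twist":0},{"x":0,"y":0,"z":8,"twist":0},{"x":0,"y":0,"z":7,"twist":0},{"x":0,"y":0,"z":4,"twist":0},{"x":0,"y":0,"z":3,"twist":0},{"x":0,"y":0,"z":2,"twist":0},{"x":0,"y":0,"z":2,"twist":0},{"x":0,"y":0,"z":0,"twist":0}]'; python3 -c "
from h import *
s,A,tip=go();tube()"
```

```text
t: 21.2
tool_pos: [0.4871, 0.1462, 0.2084]
orientation: [-1.555, -0.261, 0.258]
force: [1.1, -1.6, 1.2]
opening: 0.0003
t 21.2 tip_c mm [-23.9 -94.7  14.4] toolx yaw in corner -0.0 F [ 1.1 -1.6  1.2] open 0.0
tube 16284 0.03575947715134529 ((-21.839548110961914, -44.997859954833984), (83.97128295898438, 35.702423095703125), 89.951171875) [[-34.7, -85.1], [-4.3, -3.6]]
fence x [-2.9  1.6  7.3]
```

```bash
python3 -m inch '[{"x":0,"y":0,"z":2,"twist":0},{"x":0,"y":0,"z":1,"twist":0},{"x":0,"y":0,"z":0,"twist":0}]';python3 -m inch '[{"x":0,"y":0,"z":1,"twist":0},{"x":0,"y":0,"z":0,"twist":0}]';python3 -m inch '[{"x":0,"y":0,"z":1,"twist":0},{"x":0,"y":0,"z":0,"twist":0}]'; python3 -c "
from h import *
s,A,tip=go();tube()"
```

```text
t: 21.55
tool_pos: [0.4867, 0.1472, 0.2083]
orientation: [-1.559, -0.261, 0.258]
force: [6.4, -14.5, 1.6]
opening: 0.0004
t: 21.75
tool_pos: [0.4866, 0.1475, 0.2083]
orientation: [-1.561, -0.261, 0.258]
force: [6.4, -18.0, 1.4]
opening: 0.0006
t: 21.95
tool_pos: [0.4865, 0.1479, 0.2083]
orientation: [-1.562, -0.261, 0.257]
force: [7.4, -23.3, 1.8]
opening: 0.0005
t 21.95 tip_c mm [-23.9 -94.2  14.3] toolx yaw in corner -0.001 F [  7.4 -23.3   1.8] open 0.001
tube 16196 0.035777656378055016 ((-21.84309959411621, -44.80693817138672), (35.6814079284668, 83.61009979248047), 0.0026298887096345425) [[-34.6, -84.4], [-4.3, -3.7]]
fence x [-2.9  1.6  7.3]
```

The force climbs to 23 N with no further motion, so the tube has met the stop. Back off and inspect.

```bash
python3 -m inch '[{"x":0,"y":0,"z":-15,"twist":0},{"x":0,"y":-30,"z":0,"twist":0},{"x":0,"y":-30,"z":0,"twist":0},{"x":-20,"y":-15,"z":20,"twist":0},{"x":-20,"y":0,"z":20,"twist":0},{"x":-20,"y":0,"z":20,"twist":0},{"x":0,"y":0,"z":0,"twist":0}]'; python3 -m inch '[{"x":0,"y":0,"z":0,"twist":0.143},{"x":0,"y":0,"z":0,"twist":0.143},{"x":0,"y":0,"z":0,"twist":0.143},{"x":0,"y":0,"z":0,"twist":0.143},{"x":0,"y":0,"z":0,"twist":0.143},{"x":0,"y":0,"z":0,"twist":0.143},{"x":0,"y":0,"z":0,"twist":0.143},{"x":0,"y":0,"z":0,"twist":0.143},{"x":0,"y":0,"z":0,"twist":0.143},{"x":0,"y":0,"z":0,"twist":0.143},{"x":0,"y":0,"z":0,"twist":0.141},{"x":0,"y":0,"z":0,"twist":0}]'; python3 -c "
from h import *
s,A,tip=go((-.08,-.042,.013));tube()
c=imaging.read_camera('wrist');cv2.imwrite('pics/w14.png',c['color'][:,:,::-1]);cv2.imwrite('pics/w14c.png',cv2.resize(c['color'][0:200,90:340,::-1],None,fx=3,fy=3,interpolation=cv2.INTER_CUBIC))"
```

```text
t: 22.7
tool_pos: [0.4113, 0.1748, 0.2821]
orientation: [-1.554, -0.259, 0.263]
force: [1.3, 0.1, -0.2]
opening: 0.0006
t: 23.9
tool_pos: [0.414, 0.1736, 0.2825]
orientation: [-1.347, 0.965, -0.964]
force: [-0.4, -0.5, 0.1]
opening: 0.0003
t 23.9 tip_c mm [-84.5 -44.9  88.5] toolx yaw in corner -1.574 F [-0.4 -0.5  0.1] open 0.0
need mm xyz [-2.8 75.5  4.6]
tube 7753 0.035723974880078814 ((-19.37578010559082, -44.077392578125), (30.815608978271484, 82.21501922607422), 0.3740593194961548) [[-34.3, -84.0], [-4.1, -3.9]]
fence x [-2.9  2.5  6.1]
```

View pics/w14c.png

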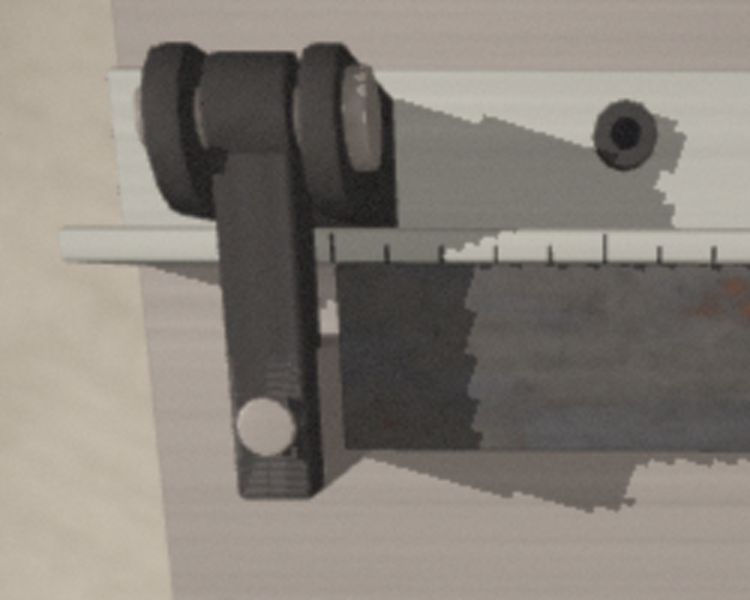

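In the crop, the tube's end edge at (342,350) meets the blade's side face (317–343) and its back edge follows the fence at row 265. I'll measure both edges in the same cloud and finish with a gentle +x nudge.

```bash
python3 -m inch '[{"x":-3,"y":25,"z":0,"twist":0},{"x":0,"y":25,"z":0,"twist":0},{"x":0,"y":25,"z":0,"twist":0},{"x":0,"y":0,"z":9,"twist":0},{"x":0,"y":0,"z":9,"twist":0},{"x":0,"y":0,"z":9,"twist":0},{"x":0,"y":0,"z":6,"twist":0},{"x":0,"y":0,"z":4,"twist":0},{"x":0,"y":0,"z":2,"twist":0},{"x":0,"y":0,"z":0,"twist":0}]';python3 -m inch '[{"x":0,"y":0,"z":1,"twist":0},{"x":0,"y":0,"z":0,"twist":0}]'; python3 -c "
from h import *
go()"
```

```text
t: 25.0
tool_pos: [0.4498, 0.1895, 0.208]
orientation: [-1.348, 0.962, -0.962]
force: [-0.2, 0.1, -0.1]
opening: 0.0003
t: 25.2
tool_pos: [0.4504, 0.1897, 0.2077]
orientation: [-1.348, 0.962, -0.962]
force: [0.6, 0.1, -0.0]
opening: 0.0006
t 25.2 tip_c mm [-44.8 -41.6  13.7] toolx yaw in corner -1.571 F [ 0.6  0.1 -0. ] open 0.001
```

```bash
python3 -m inch '[{"x":0,"y":0,"z":1,"twist":0},{"x":0,"y":0,"z":1,"twist":0},{"x":0,"y":0,"z":0,"twist":0}]';python3 -m inch '[{"x":0,"y":0,"z":1,"twist":0},{"x":0,"y":0,"z":0,"twist":0}]';python3 -m inch '[{"x":0,"y":0,"z":1,"twist":0},{"x":0,"y":0,"z":0,"twist":0}]'; python3 -c "
from h import *
go()"
```

```text
t: 25.5
tool_pos: [0.4519, 0.1902, 0.2075]
orientation: [-1.349, 0.963, -0.961]
force: [-4.0, -1.0, 4.2]
opening: 0.0005
t: 25.7
tool_pos: [0.4523, 0.1904, 0.2073]
orientation: [-1.351, 0.965, -0.961]
force: [-9.3, -2.6, 8.1]
opening: 0.0005
t: 25.9
tool_pos: [0.4526, 0.1905, 0.2071]
orientation: [-1.353, 0.966, -0.96]
force: [-13.6, -5.0, 10.6]
opening: 0.0007
t 25.9 tip_c mm [-43.5 -41.6  13.1] toolx yaw in corner -1.571 F [-13.6  -5.   10.6] open 0.001
```

```bash
python3 -m inch '[{"x":0,"y":0,"z":-10,"twist":0},{"x":0,"y":0,"z":-20,"twist":0},{"x":0,"y":-30,"z":-10,"twist":0},{"x":0,"y":-40,"z":0,"twist":0},{"x":0,"y":-40,"z":0,"twist":0},{"x":0,"y":0,"z":0,"twist":0},{"x":0,"y":0,"z":0,"twist":0}]'; python3 - <<'E'
from h import *
s,A,tip=go()
c=imaging.read_camera('wrist');cv2.imwrite('pics/w15.png',cv2.resize(c['color'][:300,90:440,::-1],None,fx=2,fy=2,interpolation=cv2.INTER_CUBIC))
P=toC(cloud(c,s),F).reshape(-1,3);P=P[~np.isnan(P[:,0])]
q=P[(abs(P[:,2]-.0355)<.002)&(P[:,0]<.0)&(P[:,0]>-.08)&(P[:,1]<.004)&(P[:,1]>-.25)]
print(np.percentile(q,[.5,50,99.5],axis=0)*1000)
near=[ (lambda k:(round(y,3),round(k[:,0].min()*1000,1),round(k[:,2].mean()*1000,2)))(q[abs(q[:,1]-y)<.004]) for y in np.arange(-.08,-.004,.012)];print(near)
a=P[(abs(P[:,2]-.063)<.003)&(P[:,0]<-.005)&(P[:,0]>-.05)&(abs(P[:,1])<.04)];print("arm",np.percentile(a,[.5,50,99.5],axis=0)*1000)
f=P[(P[:,2]>.0365)&(P[:,2]<.042)&(abs(P[:,0])<.015)&(P[:,1]<-.1)&(P[:,1]>-.24)];print("fence x",np.percentile(f[:,0],[2,50,98])*1000)
b=P[(abs(P[:,2])<.1)&(P[:,0]<-.014)&(P[:,0]>-.04)&(P[:,1]>-.004)&(P[:,1]<.002)&(P[:,2]>.037)&(P[:,2]<.055)];print("blade face y",len(b),np.percentile(b[:,1],[5,50,95])*1000 if len(b) else 0)
for n in ["scene","top"]:
  c=imaging.read_camera(n);cv2.imwrite(f"pics/{n}_end.png",c['color'][:,:,::-1])
E
```

```text
t: 26.6
tool_pos: [0.4169, 0.1782, 0.319]
orientation: [-1.345, 0.96, -0.964]
force: [0.0, 0.7, -1.1]
opening: 0.0005
t 26.6 tip_c mm [-79.5 -41.6 125. ] toolx yaw in corner -1.571 F [ 0.   0.7 -1.1] open 0.001
[[-34.63112563 -84.39479326  33.93551883]
 [-17.12871517 -42.37682035  35.74844979]
 [ -0.40556296  -0.13354132  37.35445522]]
[(np.float64(-0.08), np.float64(-34.7), np.float64(35.76)), (np.float64(-0.068), np.float64(-34.6), np.float64(35.75)), (np.float64(-0.056), np.float64(-34.7), np.float64(35.71)), (np.float64(-0.044), np.float64(-34.8), np.float64(35.74)), (np.float64(-0.032), np.float64(-34.7), np.float64(35.78)), (np.float64(-0.02), np.float64(-34.7), np.float64(35.75)), (np.float64(-0.008), np.float64(-34.7), np.float64(35.78))]
arm [[-39.71492037   0.1974195   60.22336864]
 [-20.55153168   6.29306897  63.16166428]
 [ -5.49792293  13.56167148  65.95012012]]
fence x [0.21991757 2.72961703 5.817644  ]
blade face y 208 [-0.17734232  0.06323634  0.449925  ]
```

View pics/w15.png

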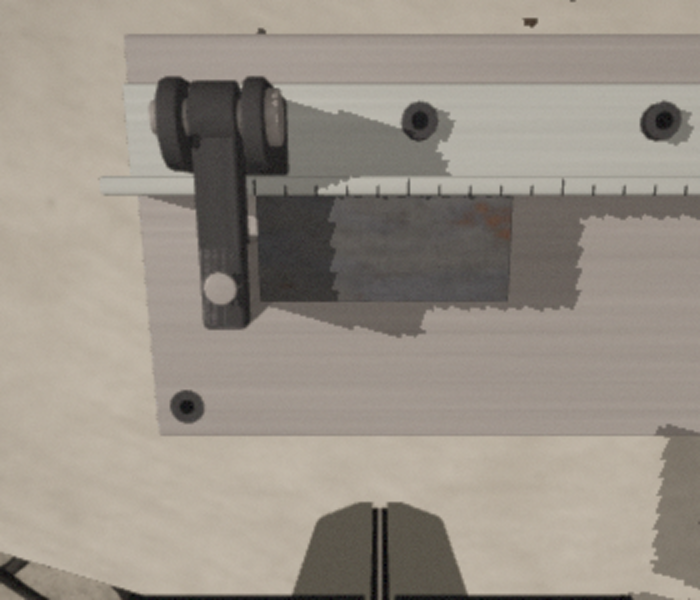

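View pics/top_end.png

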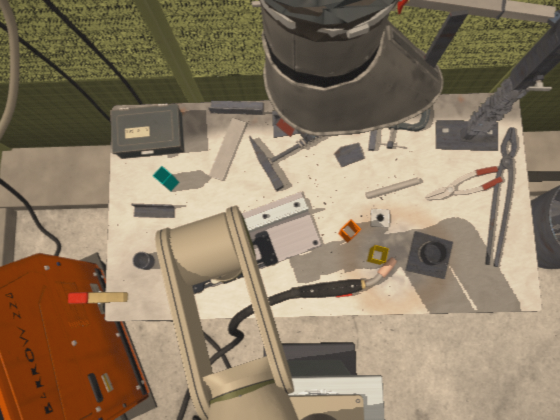

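View pics/scene_end.png

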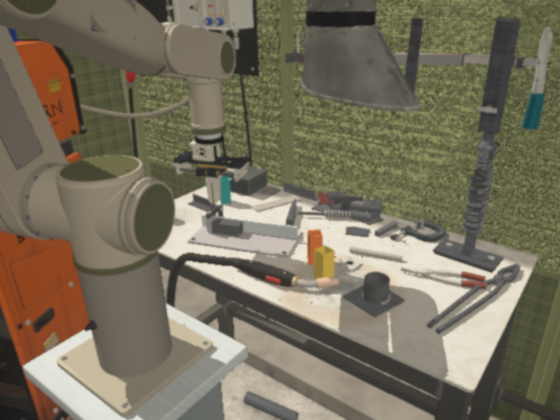

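The tube (wrist crop (385,248)) sits flush on the fence with its end at the blade, and the look-alikes and bystanders in the top view have not moved. Handing in.

```bash
python3 -c "
from plant import robot
print(robot.close_job(), robot.read_state()['t'])"
```

```text
the job is handed in; nothing more can be done
the job is handed in; nothing more can be done
```

The job is done and handed in, with the robot clear of everything, after about 27 s of the 69 s allowed. I pushed the flip stop down, tipped the tube onto its side, then pushed it along to the stop and against the fence, all with the shut fingers.

**Last checks, from the wrist camera (corner frame):**
- **Stop:** the arm's upper face is level at 63 mm, so it is fully down.
- **Tube:** it lies flat and runs y -84.4 to -0.1 mm. The blade face is at about 0.1 mm.
- **Fence:** the tube's near side is at x -34.7 mm along its whole length, with the fence face at about 0.2 mm. The last pushes ended firm, about 23 N against the stop and about 18 N at the fence.
- **Other parts:** by eye in the scene and top pictures, no bystander or look-alike had moved. In the last top picture the robot arm covers part of the fixture area.

**What went wrong or disagreed:**
- **First push on the stop:** the fingertip rode up on the arm's end, with up to about 42 N on the fingers at the end of the move. I backed off and repeated the push with the flat finger sides, at about 1 N.
- **Fixture position:** the first fix from the top camera was about 3 mm off along the fence compared with the wrist camera, so I corrected it before touching the tube. About 1.5 mm of disagreement remained between finger and camera readings at the stop. I relied on the force and the wrist view there.

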